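Load two discharged cells from a lamp's battery pack into the charger in log order

TASK

The end cap is off the work lamp's orange-and-black battery pack and its two discharged AA cells stand halfway out of the openings in its side; draw each one straight out. Clip them into the white charger in the order in which it logs them: the red cell (white at its minus end) into bay 1 (one dot) first, then, once that one is in and let go, the green cell (yellow at its minus end) into bay 2 (two dots). Each cell's flat minus end must push the bay's spring slide back and its plus end must meet the fixed contact, with the cell lying level, fully down in its cradle; leave bay 3 empty and leave the things lying around where they are.

Things in the scene. Friction and masses are not known exactly. Their poses are not given: they have to be found in the camera images.
- pack: battery pack of a work lamp, black and orange box, immovable, 80 (x) x 112 (y) x 42 mm high (switch on top to 46 mm, steel gland at the back to x = 51 mm); origin at the centre of its underside. Its top is closed; its -x side has two openings with a cell in each. A cell comes out only along -x of the pack and is free after about 32 mm
- opening1 (a point): middle of the pack's opening at pack x = -40, y = 26, z = 26 mm, with the pack's axes: 20.4 mm wide and high, leading into a tunnel 30 mm deep towards +x. Below it a tongue 14 mm wide, 17 mm high at its top, runs out to x = -64 mm and carries the cell on two ribs; fingers can pass down beside the tongue
- opening2 (a point): the pack's other opening, the same, at pack y = -26 mm; the two cells' axes are 52 mm apart
- cell_red: AA cell, red, its minus end white for about a third of the length; cylinder 50 mm long, 15 mm in diameter to the eye, 16.8 mm between the fingers, 23 g. Its y axis runs along the cell from the silver plus end with the nub (y = -25 mm) to the flat minus end (y = 25 mm). The origin lies on the cell's skin at mid length, 7 mm from its axis; point red_mid is its centre
- cell_green: AA cell, green, its minus end yellow for about a third of the length; cylinder 50 mm long, 15 mm in diameter to the eye, 16.8 mm between the fingers, 23 g. Its y axis runs along the cell from the silver plus end with the nub (y = -25 mm) to the flat minus end (y = 25 mm). The origin lies on the cell's skin at mid length, 7 mm from its axis; point green_mid is its centre
- red_mid (a point): centre of the red cell (on its axis, mid length), with the cell's axes. At the start the cell lies level in either of the pack's openings, along the pack's x, its axis at z = 26 mm, plus end inside the pack, minus end and about half its length (22 to 27 mm) sticking out
- red_plus (a point): plus end of the red cell, on its axis, 25 mm from its centre
- green_mid (a point): centre of the green cell (on its axis, mid length), with the cell's axes; it starts in the pack's other opening, in the same manner
- green_plus (a point): plus end of the green cell, on its axis, 25 mm from its centre
- charger: white three-bay charger, immovable, 116 (x) x 168 (y) mm; origin at the centre of its underside. Grey deck 14 mm high. Along its +x side a white housing, 29 mm high from x = 33 to 58 mm, whose face at x = 33 mm carries the copper plus contacts; along its -x side a panel, 23 mm high from x = -58 to -40 mm, with one, two and three black dots for bays 1, 2, 3
- bay1 (a point): where the centre of a seated cell belongs in bay 1 (one dot): charger x = 8, y = 52, z = 26 mm, charger's axes. The cell lies along x on a rib cradle 14 mm wide (fingers can go down to the deck beside it), plus end to +x, held against the contact by the slide. It passes over the contact housing only when more than 11.5 mm above its seated height
- bay2 (a point): the same for bay 2 (two dots), charger y = 0. The bays are 52 mm apart: a cell in the next bay stands 43 mm from this bay's axis, so fingers opened wide here would push it
- bay3 (a point): the same for bay 3 (three dots), charger y = -52 mm; stays empty
- slide1 (a point): middle of the contact face of bay 1's spring slide, a black tab 13 mm wide whose top is 48 mm high and whose flat face looks to +x of the charger; 38 mm above the charger's underside
- slide2 (a point): the same for bay 2
- slide3 (a point): the same for bay 3
- sled1 (a joint): travel of bay 1's spring slide towards -x of the charger, m: 0 at rest (face 42 mm from the fixed contact, 8 mm less than a cell's length), at most 0.022; 0.008 with a cell seated. The spring pushes to +x with 1.8 N at 0 and 3 N at 0.008
- sled2 (a joint): the same for bay 2
- sled3 (a joint): the same for bay 3
- end_cap: the pack's black end cap, 40 x 112 x 8 mm with two grey plugs up to 15 mm, lying behind the pack (on its +x side); origin at the centre of its underside; loose bystander, to be left where it lies
- tape_black: small roll of black tape, 55 x 53 x 19 mm; loose bystander, to be left where it lies
- screwdriver: red screwdriver, 206 mm long, 27 mm thick; loose bystander, to be left where it lies

How it is judged:
By the outcome, as a careful person would: the job done as asked, in the order asked, and still so for the second after the job is handed in, with the robot touching nothing.
It also fails if it takes over 61 s, if anything falls off the work surface, if the arm or the gripper's body presses on something with over 40 N, if the wrist force passes 120 N, or if a joint passes its speed limit or range.

ROBOT

A 6-joint arm with a two-finger parallel gripper is mounted at the origin on a cart in front of the work surface, level with it; the furniture and walls round the work are solid. World frame = base frame: x ahead of the robot, y to its left, z up, the work surface at z = 0. Lengths are in mm, angles in degrees, forces in N, time in s.
With the tool pointing down it reaches from about 300 to 850 mm from the base axis. Payload 4.2 kg.
Tool frame: the origin (TCP) lies at the very end of the fingers, on their centre line; the grasp point (between the pads) lies 19 mm behind it (env.grip_depth is the distance from the TCP to the grasp point, in mm); z points along the fingers, y is the line along which they close (so a half turn about z gives the same grasp; the last joint's range is limited). The gripper opens to 91 mm and grips with 3 to 60 N. Pads are 32 mm wide; open, the fingers measure 118 mm over their backs; the gripper's body (76 mm by 178 mm) begins 60 mm behind the grasp point.
Start: joints at [-78.381, 18.312, 89.639, -0, 72.044, -1.146], TCP at [127.055, -560.803, 213.976] pointing down, gripper open.
Joint ranges: [-177.97, 177.97], [-48.28, 115.42], [12.27, 149.76], [-77.06, 257.06], [2.81, 150.46], [-146.56, 146.56]. Speed limits (degrees/s): [147.25, 147.25, 180, 180, 180, 180].

INTERFACE

Orientations are given as [roll, pitch, yaw] about the fixed x, y, z axes, in that order (R = Rz(yaw) Ry(pitch) Rx(roll)).
In Python, from workcell import env, cams gives the robot as it stands.
- The arm moves only by the tool apply_moves, never from a script. Its argument "deltas" is a list of rows, each a list of 5 numbers: the shift along the tool's x, y, z in m, then the turn about the tool's z in rad, then the opening, from -1 (shut) to 1 (fully open), so that 0 is half open. In form: [[tx, ty, tz, roll, gripper], ...]. A call has 1 to 5 rows; each row is the pose to reach, as a shift and turn from the pose commanded when the call began, along the tool's axes at that moment; what a row does not reach only later rows make up. A row lasts 1/10 s, in which the tool goes at most 50 mm and 8.59 degrees, less where a joint would pass 70% of its speed; a pose out of reach is approached as far as the arm can. A call with a gripper value outside its range is refused whole. The fingers move at their own pace and stop on an object; "grip_force" is the grip in N (left out, the last holds). Time passes only in rows, so rows that repeat a pose let the fingers close. It gives the time, the measured TCP pose, the force, the opening and the grip force at its end, in the units of the state.
- env.state(): the state, without advancing time (a new reading comes with each control period).
- cams.grab_frame(name): name is "side" or "top"; returns the picture (400x640x3 uint8, blue, green, red); there is no depth.
- cams.get_calibration(name): a dict with "mtx" (3x3 intrinsics, pixels), "k1" (the pictures are not rectified: a ray, as slopes to the right and down, at radius r is drawn at 1 + k1 r^2 times it, then the intrinsics apply), "eye" and "attitude" of the camera in the world. Camera axes: x right, y down, z forward; pixel columns grow to the right and rows downward; lengths in mm; the calibration is good to about 2 mm. A picture is of the moment at which its call begins. get_calibration takes no time and is no camera call.
- env.job_done(): hands the job in; it is judged then, once.
The state is a dict: "time_s": time; "qpos": joint angles; "qvel": joint speeds; "effort": joint torques, N m; "ee_pos": TCP position; "ee_rot": TCP orientation; "force": force on the tool from outside, world axes, zero at the start; "torque": the same for the moment, N m; "gripper_width": finger opening in mm; "gripper_force": force on a finger pad.
Only numpy, scipy, OpenCV 4.12 (cv2) and the standard library are available. Lean on these libraries where they do the work, as an engineer would, in place of code of your own. Each camera call takes 0.05 s, during which the arm holds its last target. There are 200 camera calls.

## Working session

There is one attempt and no reset: what is moved stays moved. The work goes in short steps, Python scripts to look and compute and a tool call to move; the robot and the scene stay as the last step left them, time stands still between calls to the robot, and variables do not carry over. Pictures are saved under pics/ and viewed, at most 10 in all, crops included, and the job is handed in when it is done.

Besides the shell and the picture viewer there is one more tool, called after ">>>" as a command line: name --pt "numbers of a row" for each row, then --argument value for the rest. apply_moves: Moves the arm, as the interface text tells. Its arguments: {"type":"object","properties":{"deltas":{"type":"array"},"grip_force":{"type":"number"}},"required":["deltas"]}

```bash
mkdir -p pics; ls; python3 - <<'E'
from workcell import env,cams
import cv2
for n in("top","side"):
    cv2.imwrite(f"pics/{n}0.png",cams.grab_frame(n)); print(n,cams.get_calibration(n))
print(env.state(),env.grip_depth)
E
```

```text
pics
top {'mtx': array([[403.53579398,   0.        , 317.31932672],
       [  0.        , 403.53579398, 199.63369292],
       [  0.        ,   0.        ,   1.        ]]), 'k1': -0.049954389374149206, 'eye': array([467.45840711, -93.51386626, 998.01133493]), 'attitude': array([-1.70125452e+02,  1.29646441e-02, -8.93065819e+01])}
side {'mtx': array([[404.03769911,   0.        , 317.96893594],
       [  0.        , 404.03769911, 205.00870671],
       [  0.        ,   0.        ,   1.        ]]), 'k1': 0.008514314168213136, 'eye': array([ 465.93001631, -970.44268528,  422.39902565]), 'attitude': array([-113.2232342 ,   -1.13976768,  -10.53292996])}
{'time_s': 0.1, 'qpos': array([-7.83810453e+01,  1.83449644e+01,  8.96961823e+01,  1.17367651e-03,
        7.20432122e+01, -1.14579001e+00]), 'qvel': array([-0.03156697, -0.13315977, -0.13417957,  0.02367985, -0.0496383 ,
        0.00110417]), 'effort': array([-3.29177583e-04, -4.13333917e+01, -2.32510346e+01,  7.28492090e-02,
        4.22156404e-02, -6.22588641e-05]), 'ee_pos': array([ 126.96831662, -560.37199384,  213.25647125]), 'ee_rot': array([-1.79915680e+02, -2.80263027e-03,  1.27643800e+01]), 'force': array([0.23872793, 0.27323022, 0.34138691]), 'torque': array([-0.03283827,  0.02124257,  0.04334241]), 'gripper_force': 0.0, 'gripper_width': 91.1912282926326} 18.8
```

View pics/top0.png

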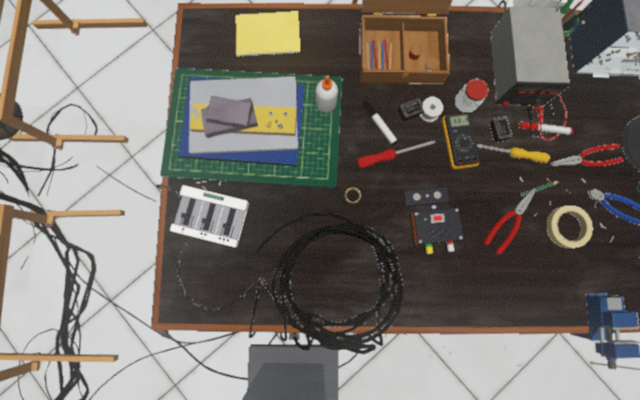

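View pics/side0.png

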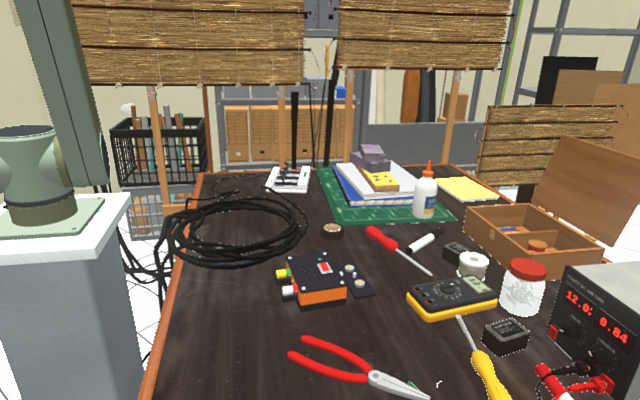

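The top view shows the charger near (210,215) and the pack near (437,225). The green cell's yellow end is at about (430,248) and the red cell's white end at about (450,246). I'll zoom in on both.

```bash
python3 - <<'E'
import cv2,numpy as np
t=cv2.imread("pics/top0.png")
a=cv2.resize(t[175:255,165:255],None,fx=6,fy=6,interpolation=cv2.INTER_CUBIC)[:, :]
b=cv2.resize(t[180:260,400:475],None,fx=6,fy=6,interpolation=cv2.INTER_CUBIC)
c=np.hstack([a[:,:],b]); c=cv2.resize(c,None,fx=.8,fy=.8); print(c.shape)
cv2.imwrite("pics/z0.png",c)
E
```

```text
(384, 792, 3)
```

View pics/z0.png

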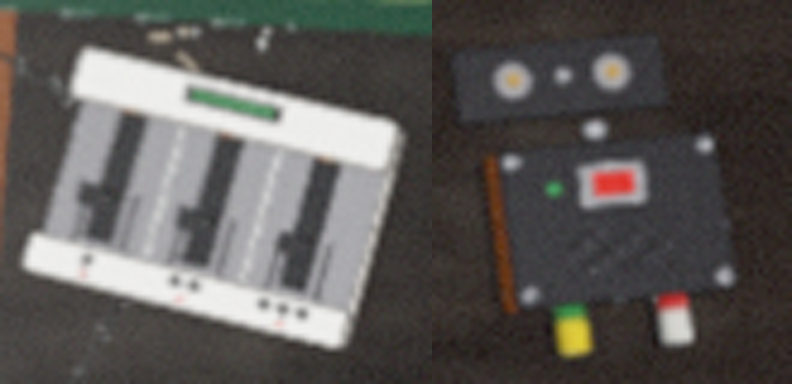

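Left half of the zoom is the charger: bay 1 (one dot) is at image left and its contact housing is at the top. Right half is the pack: green cell on the left (y=+26, opening 1), red on the right (opening 2), both pointing down the image towards the robot.

```bash
cat > h.py <<'E'
import numpy as np
from scipy.spatial.transform import Rotation as R
from scipy.optimize import least_squares
from workcell import env,cams
def ray(n,p):
    c=cams.get_calibration(n);K=c["mtx"];d=np.array([(p[0]-K[0,2])/K[0,0],(p[1]-K[1,2])/K[1,1]]);u=d.copy()
    for _ in range(20):u=d/(1+c["k1"]*(u@u))
    return c["eye"],R.from_euler("xyz",c["attitude"],degrees=True).as_matrix()@np.r_[u,1]
def onz(n,p,z):
    e,d=ray(n,p);return (e+d*(z-e[2])/d[2])[:2]
def proj(n,P):
    c=cams.get_calibration(n);q=R.from_euler("xyz",c["attitude"],degrees=True).as_matrix().T@(np.asarray(P,float)-c["eye"])
    u=q[:2]/q[2];u=u*(1+c["k1"]*(u@u));return c["mtx"][:2,:2]@u+c["mtx"][:2,2]
def fit(obs):
    # obs: (local xyz, world xy)
    L=np.array([o[0] for o in obs],float)[:,:2];W=np.array([o[1] for o in obs])
    f=lambda p:((L@np.array([[np.cos(p[2]),np.sin(p[2])],[-np.sin(p[2]),np.cos(p[2])]])+p[:2])-W).ravel()
    s=least_squares(f,[*W.mean(0),0],loss="soft_l1",f_scale=2);return s.x,f(s.x).reshape(-1,2)
def loc(p,l):
    c,s=np.cos(p[2]),np.sin(p[2]);return np.array([p[0]+c*l[0]-s*l[1],p[1]+s*l[0]+c*l[1]])
E
cat > m1.py <<'E'
from h import *
def za(p):return (165+p[0]/4.8-.4,175+p[1]/4.8-.4)
def zb(p):return (400+(p[0]-432)/4.8-.4,180+p[1]/4.8-.4)
C=[((58,84,29),(82,47)),((58,-84,29),(403,125)),((-58,84,23),(22,268)),((-58,-84,23),(343,348)),((33,-84,29),(388,170)),((-49,52,23),(87,260)),((-49,0,23),(184,285)),((-49,-52,23),(282,308))]
P=[((40,56,42),(497,155)),((40,-56,42),(710,135)),((-40,-56,42),(735,284)),((-40,56,42),(515,305))]
cp,r=fit([(l,onz("top",za(p),l[2])) for l,p in C]);print("charger",cp[:2],np.degrees(cp[2]),r.round(1))
pp,r=fit([(l,onz("top",zb(p),l[2])) for l,p in P]);print("pack",pp[:2],np.degrees(pp[2]),r.round(1))
for nm,p,z in[("green mouth",(570,308),33.5),("green end",(576,353),30),("red mouth",(672,296),33.5),("red end",(680,344),30)]:print(nm,onz("top",zb(p),z).round(1))
for k,l in[("open1",(-40,26)),("open2",(-40,-26)),("end1",(-64,26)),("end2",(-64,-26))]:print(k,loc(pp,l).round(1))
for k,y in[("bay1",52),("bay2",0)]:print(k,loc(cp,(8,y)).round(1))
E
python3 m1.py
```

```text
charger [595.44508801 173.51416353] -13.178221275928568 [[ 0.8 -1.9]
 [ 1.2  2. ]
 [ 1.5 -0.4]
 [ 1.1  1.8]
 [ 0.   1.1]
 [-1.6 -0.5]
 [-1.5 -0.7]
 [-2.4 -0.9]]
pack [ 575.12013137 -379.40900891] 6.173315496853167 [[ 2.1  2.1]
 [ 2.8 -1.3]
 [-2.1 -0.8]
 [-2.8  0.4]]
green mouth [ 531.4 -358. ]
green end [ 509.3 -361.3]
red mouth [ 537.9 -409.6]
red end [ 514.2 -413.8]
open1 [ 532.6 -357.9]
open2 [ 538.1 -409.6]
end1 [ 508.7 -360.4]
end2 [ 514.3 -412.1]
bay1 [615.1 222.3]
bay2 [603.2 171.7]
```

```bash
python3 - <<'E'
import cv2,numpy as np
t=cv2.imread("pics/side0.png")
a=cv2.resize(t[160:200,255:325],None,fx=8,fy=8,interpolation=cv2.INTER_CUBIC)
b=cv2.resize(t[240:312,270:380],None,fx=5.0909,fy=5.0909,interpolation=cv2.INTER_CUBIC)[:, :560]
cv2.imwrite("pics/z1.png",np.vstack([a,b])[:600]); print(a.shape,b.shape)
E
```

```text
(320, 560, 3) (367, 560, 3)
```

View pics/z1.png

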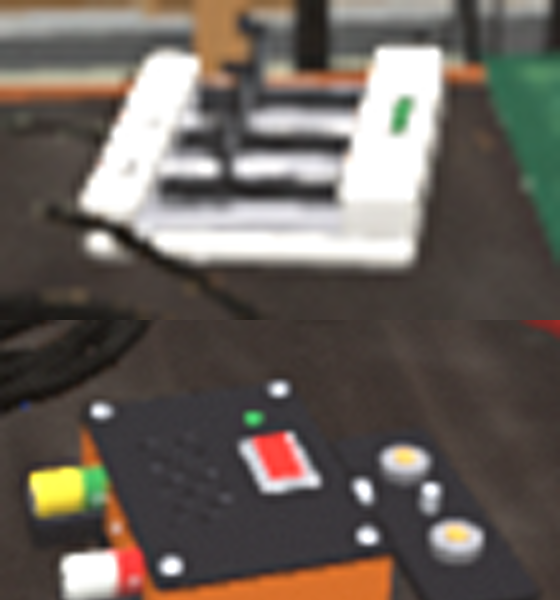

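```bash
cat > d.py <<'E'
import sys
from h import *
# usage: d.py x y z yaw -> delta row from the measured pose
t=[float(a) for a in sys.argv[1:5]]
s=env.state();Rm=R.from_euler("xyz",s["ee_rot"],degrees=True)
d=Rm.as_matrix().T@(np.array(t[:3])-s["ee_pos"])
print("t",round(s["time_s"],2),"ee",s["ee_pos"].round(1),s["ee_rot"].round(2),"w",round(s["gripper_width"],1),"F",s["force"].round(1))
print("delta m",(d/1000).round(4),"roll",round(np.radians(s["ee_rot"][2]-t[3]),4))
E
python3 d.py 520 -412 110 6.2
python3 - <<'E'
from h import *
p=[575.1,-379.4,np.radians(6.17)]
print(loc(p,(-58.5,-26)),loc(p,(-58.5,26)))
E
```

```text
t 0.1 ee [ 127.  -560.4  213.3] [-179.92   -0.     12.76] w 91.2 F [0.2 0.3 0.3]
delta m [ 0.4161 -0.0577  0.1034] roll 0.1146
[ 519.73331742 -411.53690185] [ 514.14441958 -359.8381183 ]
```

>>> apply_moves --pt "0.416 -0.058 0.103 0.115 -0.12" --pt "0.416 -0.058 0.103 0.115 -0.12" --pt "0.416 -0.058 0.103 0.115 -0.12" --pt "0.416 -0.058 0.103 0.115 -0.12" --pt "0.416 -0.058 0.103 0.115 -0.12"

```text
time_s: 0.6
ee_pos: [355.6, -473.9, 153.6]
ee_rot: [-180.0, 0.0, 6.2]
force: [0.1, -1.3, -0.2]
gripper_width: 53.9
gripper_force: 0.0
```

>>> apply_moves --pt "0.192 -0.028 0.048 0 -0.12" --pt "0.192 -0.028 0.048 0 -0.12" --pt "0.192 -0.028 0.048 0 -0.12" --pt "0.192 -0.028 0.048 0 -0.12" --pt "0.192 -0.028 0.048 0 -0.12"

```text
time_s: 1.1
ee_pos: [546.6, -423.3, 103.1]
ee_rot: [-179.8, 0.0, 6.5]
force: [-0.8, -0.3, -0.5]
gripper_width: 39.9
gripper_force: 0.0
```

```bash
python3 d.py 520 -412 60 6.2
```

```text
t 1.1 ee [ 546.6 -423.3  103.1] [-1.7983e+02  1.0000e-02  6.4800e+00] w 39.9 F [-0.8 -0.3 -0.5]
delta m [-0.0252 -0.0141  0.0431] roll 0.0048
```

>>> apply_moves --pt "-0.025 -0.014 0.0 0.005 -0.12" --pt "-0.025 -0.014 0.043 0.005 -0.12" --pt "-0.025 -0.014 0.043 0.005 -0.12" --pt "-0.025 -0.014 0.043 0.005 -0.12"

```text
time_s: 1.5
ee_pos: [514.9, -415.2, 63.1]
ee_rot: [-179.9, 0.1, 5.9]
force: [0.7, -0.7, 0.3]
gripper_width: 40.2
gripper_force: 0.0
```

```bash
python3 - <<'E'
from h import *
import cv2
a=cams.grab_frame("side"); cv2.imwrite("pics/side1.png",a)
c=cv2.resize(a[190:320,230:390],None,fx=5,fy=5,interpolation=cv2.INTER_CUBIC)[:600];cv2.imwrite("pics/z2.png",c)
E
python3 d.py 520 -412 15.5 6.2
```

```text
t 1.55 ee [ 515.9 -416.    64.4] [ 1.7995e+02 -4.0000e-02  5.8600e+00] w 39.8 F [ 0.7 -0.9  0.7]
delta m [ 0.0044 -0.0036  0.0489] roll -0.0058
```

View pics/z2.png

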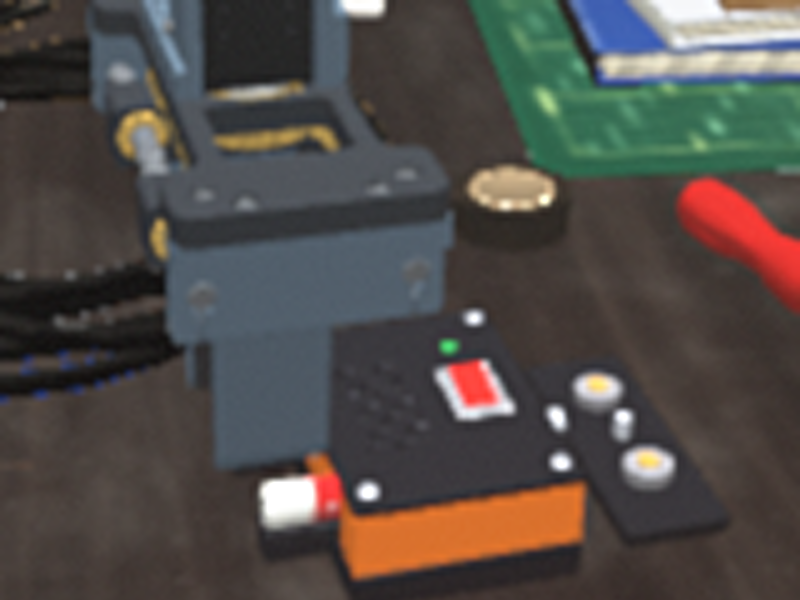

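```bash
python3 - <<'E'
from h import *
z=lambda q:(((q-[230,190])*5+2)).round(0)
p=[515.9,-416,np.radians(5.9)]
for l in[(-16,-33.5),(16,-33.5)]:print("finger",z(proj("side",[*loc(p,l),64.4])))
for off in((0,0),(0,-2),(2,0)):
  pp=[575.1+off[0],-379.4+off[1],np.radians(6.17)]
  print([z(proj("side",[*loc(pp,l[:2]),l[2]])) for l in[(-40,-56,42),(40,-56,42),(-40,-56,0)]],"cell end",z(proj("side",[*loc(pp,(-64,-26)),26])))
E
```

```text
finger [228. 483.]
finger [330. 468.]
[array([346., 511.]), array([582., 473.]), array([346., 618.])] cell end [253. 510.]
[array([347., 514.]), array([584., 477.]), array([347., 622.])] cell end [254. 514.]
[array([352., 510.]), array([588., 472.]), array([352., 618.])] cell end [259. 510.]
```

The side view shows the near finger above and left of the red cell and clear of the pack, which agrees with the fit. Descending now.

>>> apply_moves --pt "0.0045 -0.0036 0.0 -0.006 -0.12" --pt "0.0045 -0.0036 0.025 -0.006 -0.12" --pt "0.0045 -0.0036 0.049 -0.006 -0.12" --pt "0.0045 -0.0036 0.049 -0.006 -0.12" --pt "0.0045 -0.0036 0.049 -0.006 -0.12"

```text
time_s: 2.05
ee_pos: [520.6, -411.5, 15.4]
ee_rot: [179.9, -0.1, 6.2]
force: [1.1, -0.6, 0.4]
gripper_width: 40.3
gripper_force: 0.0
```

```bash
python3 d.py 520.2 -411.9 15.5 6.2
```

```text
t 2.05 ee [ 520.6 -411.5   15.4] [ 1.7995e+02 -6.0000e-02  6.2500e+00] w 40.3 F [ 1.1 -0.6  0.4]
delta m [-0.0004  0.0003 -0.0001] roll 0.0008
```

>>> apply_moves --pt "0 0 0 0 -0.5" --pt "0 0 0 0 -1" --pt "0 0 0 0 -1" --pt "0 0 0 0 -1" --pt "0 0 0 0 -1" --grip_force 10

```text
time_s: 2.55
ee_pos: [520.5, -412.4, 15.5]
ee_rot: [179.8, -0.1, 6.2]
force: [-0.4, -2.9, 4.8]
gripper_width: 16.5
gripper_force: 10.0
```

>>> apply_moves --pt "-0.005 0 0 0 -1" --pt "-0.01 0 0 0 -1" --pt "-0.015 0 0 0 -1" --pt "-0.015 0 0 0 -1" --pt "-0.015 0 0 0 -1"

```text
time_s: 3.05
ee_pos: [504.3, -413.7, 15.2]
ee_rot: [179.9, 0.0, 6.2]
force: [0.6, -3.2, 6.1]
gripper_width: 16.4
gripper_force: 10.0
```

>>> apply_moves --pt "-0.015 0 0 0 -0.5" --pt "-0.015 0 0 0 -0.5" --pt "-0.015 0 0 0 -0.5"

```text
time_s: 3.35
ee_pos: [488.0, -413.4, 13.4]
ee_rot: [-179.8, 0.2, 6.2]
force: [-0.3, 0.3, -0.6]
gripper_width: 23.1
gripper_force: 0.0
```

```bash
python3 - <<'E'
from h import *
import cv2
a=cams.grab_frame("side"); b=cams.grab_frame("top")
c=cv2.resize(a[230:320,250:350],None,fx=5,fy=5,interpolation=cv2.INTER_CUBIC)
d=cv2.resize(b[210:275,420:470],None,fx=6,fy=6,interpolation=cv2.INTER_CUBIC)
cv2.imwrite("pics/side2.png",a);cv2.imwrite("pics/top2.png",b)
h=450;d=cv2.copyMakeBorder(d,0,h-d.shape[0],0,0,cv2.BORDER_CONSTANT);cv2.imwrite("pics/z3.png",np.hstack([c,d]))
E
python3 d.py 520.5 -411.9 15.5 6.2
```

```text
t 3.45 ee [ 489.3 -413.9   13.8] [-1.7991e+02  7.0000e-02  6.2200e+00] w 22.7 F [ 0.7 -0.2  0.3]
delta m [ 0.0312  0.0014 -0.0017] roll 0.0004
```

View pics/z3.png

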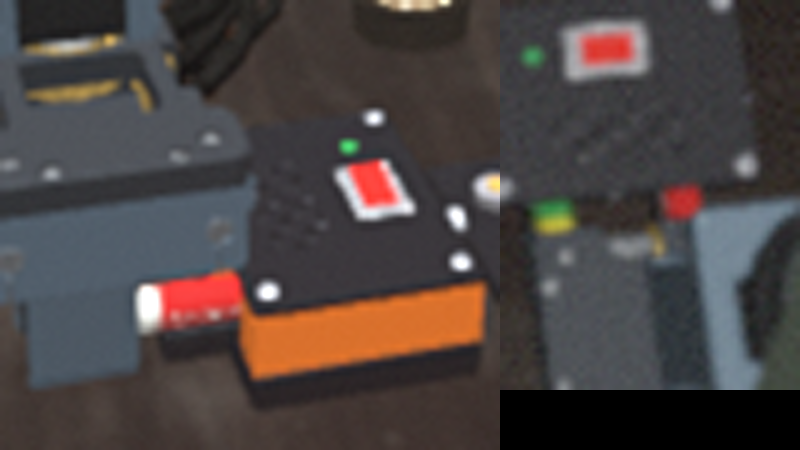

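My second call pulled another 15 mm while the fingers opened. The cell still lies level on the tongue, about 9 mm in the tunnel, with its centre at x≈521, so nothing is lost. I'll re-grip near mid-length.

>>> apply_moves --pt "0 0 -0.0017 0 -0.2" --pt "0 0 -0.0017 0 -0.2" --pt "0.015 0.0008 -0.0017 0 -0.2" --pt "0.031 0.0014 -0.0017 0 -0.2" --pt "0.031 0.0014 -0.0017 0 -0.2"

```text
time_s: 3.95
ee_pos: [522.3, -412.4, 16.0]
ee_rot: [180.0, 0.1, 6.3]
force: [-2.1, 0.3, 0.4]
gripper_width: 36.6
gripper_force: 0.7
```

```bash
python3 d.py 520.5 -412.1 15.5 6.2
```

```text
t 3.95 ee [ 522.3 -412.4   16. ] [1.7998e+02 6.0000e-02 6.3300e+00] w 36.6 F [-2.1  0.3  0.4]
delta m [-0.0017 -0.0005  0.0005] roll 0.0022
```

>>> apply_moves --pt "-0.0015 0 0.0005 0 -0.2" --pt "-0.0015 0 0.0005 0 -1" --pt "-0.0015 0 0.0005 0 -1" --pt "-0.0015 0 0.0005 0 -1" --pt "-0.0015 0 0.0005 0 -1" --grip_force 25

```text
time_s: 4.45
ee_pos: [519.5, -412.7, 15.7]
ee_rot: [180.0, -0.0, 6.2]
force: [0.3, 0.9, -0.2]
gripper_width: 16.1
gripper_force: 25.0
```

>>> apply_moves --pt "-0.008 0 0 0 -1" --pt "-0.016 0 0 0 -1" --pt "-0.024 0 0 0 -1" --pt "-0.028 0 0 0 -1" --pt "-0.028 0 0 0 -1"

```text
time_s: 4.95
ee_pos: [490.7, -415.8, 15.7]
ee_rot: [-180.0, 0.0, 6.2]
force: [1.4, 0.0, 0.1]
gripper_width: 16.3
gripper_force: 25.0
```

```bash
python3 - <<'E'
from h import *
import cv2
a=cams.grab_frame("side"); cv2.imwrite("pics/side3.png",a)
E
python3 d.py 480 -416.5 120 6.2
```

```text
t 5.0 ee [ 491.3 -415.9   15.8] [ 1.7999e+02 -1.0000e-02  6.1900e+00] w 16.3 F [ 0.3 -0.2 -0.8]
delta m [-0.0113 -0.0006 -0.1042] roll -0.0001
```

>>> apply_moves --pt "-0.008 0 0 0 -1" --pt "-0.011 0 -0.02 0 -1" --pt "-0.011 0 -0.06 0 -1" --pt "-0.011 0 -0.105 0 -1" --pt "-0.011 0 -0.105 0 -1"

```text
time_s: 5.5
ee_pos: [483.7, -419.8, 127.6]
ee_rot: [179.4, -0.5, 6.2]
force: [0.5, -0.5, 0.3]
gripper_width: 16.0
gripper_force: 25.0
```

```bash
python3 - <<'E'
from h import *
import cv2
a=cams.grab_frame("side"); cv2.imwrite("pics/side4.png",a)
s=env.state();p=s["ee_pos"];u=proj("side",p).astype(int);print(p,u)
c=cv2.resize(a[u[1]-60:u[1]+50,u[0]-60:u[0]+100],None,fx=5,fy=5,interpolation=cv2.INTER_CUBIC);cv2.imwrite("pics/z4.png",c)
for d in(-25,0,25):print(d,(proj("side",[p[0]+d*np.cos(.108),p[1]+d*np.sin(.108),p[2]+10.3])-[u[0]-60,u[1]-60])*5)
E
python3 d.py 597.6 226.4 120 -13.18
```

```text
[ 482.18683181 -418.43483973  124.42154501] [258 242]
-25 [218.66684819 281.37598139]
0 [301.68542468 271.62389304]
25 [382.86048906 262.09177838]
t 5.55 ee [ 482.2 -418.4  124.4] [179.65  -0.3    6.24] w 16.1 F [ 0.7 -0.3 -0.5]
delta m [ 0.1848 -0.6285  0.0016] roll 0.339
```

View pics/z4.png

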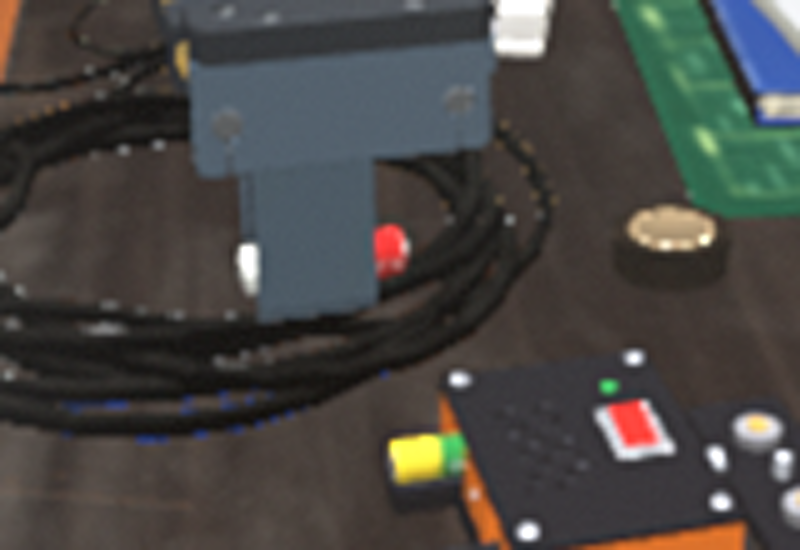

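Between the fingers, the cell's white end sticks out about 2 mm beyond the pads and its red end about 13 mm, so the cell centre is about 6 mm ahead of the TCP. Next, travel to above bay 1.

```bash
cat > ch.py <<'E'
from h import *
CH=[595.45,173.51,np.radians(-13.18)]
import sys
print(loc(CH,[float(sys.argv[1]),float(sys.argv[2])]).round(1))
E
python3 ch.py 16 52; python3 ch.py -3 52;python3 d.py 623 220.5 120 -13.18
```

```text
[622.9 220.5]
[604.4 224.8]
t 5.55 ee [ 482.2 -418.4  124.4] [179.65  -0.3    6.24] w 16.1 F [ 0.7 -0.3 -0.5]
delta m [ 0.2094 -0.6199  0.0018] roll 0.339
```

>>> apply_moves --pt "0.209 -0.62 0 0.339 -1" --pt "0.209 -0.62 0 0.339 -1" --pt "0.209 -0.62 0 0.339 -1" --pt "0.209 -0.62 0 0.339 -1" --pt "0.209 -0.62 0 0.339 -1"

```text
time_s: 6.05
ee_pos: [533.1, -172.1, 119.1]
ee_rot: [-180.0, 0.2, -13.2]
force: [0.8, 0.2, -0.3]
gripper_width: 16.4
gripper_force: 25.0
```

```bash
python3 d.py 623 220.5 120 -13.18
```

```text
t 6.05 ee [ 533.1 -172.1  119.1] [-1.7999e+02  1.5000e-01 -1.3200e+01] w 16.4 F [ 0.8  0.2 -0.3]
delta m [-0.0021 -0.4028 -0.0008] roll -0.0004
```

>>> apply_moves --pt "-0.002 -0.4 0 0 -1" --pt "-0.002 -0.4 0 0 -1" --pt "-0.002 -0.4 0 0 -1" --pt "-0.002 -0.4 0 0 -1" --pt "-0.002 -0.4 0 0 -1"

```text
time_s: 6.55
ee_pos: [589.0, 71.3, 119.1]
ee_rot: [179.9, 0.1, -13.2]
force: [1.0, -0.8, -0.2]
gripper_width: 16.1
gripper_force: 25.0
```

```bash
python3 d.py 623 220.5 75 -13.18
```

```text
t 6.55 ee [589.   71.3 119.1] [ 1.7993e+02  1.4000e-01 -1.3170e+01] w 16.1 F [ 1.  -0.8 -0.2]
delta m [-0.0007 -0.1531  0.0439] roll 0.0001
```

>>> apply_moves --pt "-0.001 -0.153 0.01 0 -1" --pt "-0.001 -0.153 0.02 0 -1" --pt "-0.001 -0.153 0.03 0 -1" --pt "-0.001 -0.153 0.044 0 -1" --pt "-0.001 -0.153 0.044 0 -1"

```text
time_s: 7.05
ee_pos: [621.0, 219.1, 72.1]
ee_rot: [179.7, 0.4, -13.0]
force: [-1.1, -0.8, -0.1]
gripper_width: 15.9
gripper_force: 25.0
```

```bash
python3 - <<'E'
from h import *
import cv2
a=cams.grab_frame("side"); cv2.imwrite("pics/side5.png",a);b=cams.grab_frame("top"); cv2.imwrite("pics/top5.png",b)
c=cv2.resize(a[120:200,240:340],None,fx=5,fy=5,interpolation=cv2.INTER_CUBIC)
d=cv2.resize(b[175:255,165:225],None,fx=5,fy=5,interpolation=cv2.INTER_CUBIC)
cv2.imwrite("pics/z5.png",np.hstack([c,d]))
E
python3 d.py 623 220.5 28.7 -13.18
```

```text
t 7.15 ee [622.8 217.3  75.3] [ 1.7986e+02  1.5000e-01 -1.3200e+01] w 16.4 F [ 0.2 -0.4 -0.6]
delta m [-0.0004 -0.0033  0.0466] roll -0.0004
```

View pics/z5.png

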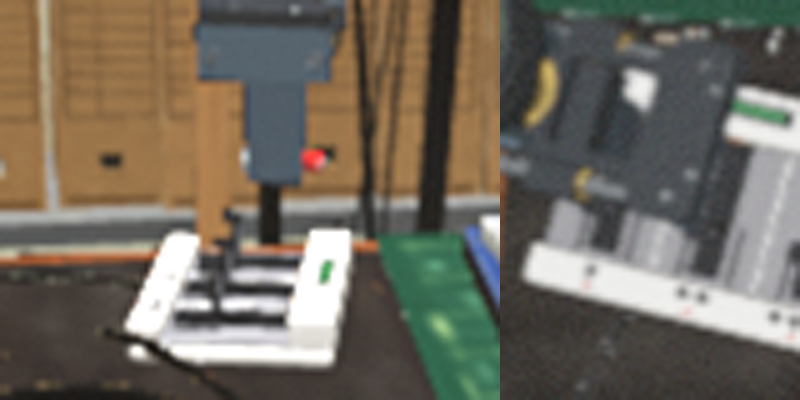

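```bash
python3 ch.py 15 52; python3 d.py 622 220.7 31 -13.18
```

```text
[621.9 220.7]
t 7.15 ee [622.8 217.3  75.3] [ 1.7986e+02  1.5000e-01 -1.3200e+01] w 16.4 F [ 0.2 -0.4 -0.6]
delta m [-0.0014 -0.0032  0.0443] roll -0.0004
```

>>> apply_moves --pt "-0.001 -0.003 0 0 -1" --pt "-0.001 -0.003 0 0 -1" --pt "-0.001 -0.003 0.015 0 -1" --pt "-0.001 -0.003 0.03 0 -1" --pt "-0.001 -0.003 0.03 0 -1"

```text
time_s: 7.65
ee_pos: [622.4, 220.4, 45.5]
ee_rot: [179.9, 0.2, -13.3]
force: [-0.6, 0.7, -0.9]
gripper_width: 16.0
gripper_force: 25.0
```

```bash
python3 d.py 622 220.7 31 -13.18
```

```text
t 7.65 ee [622.4 220.4  45.5] [ 1.7989e+02  1.5000e-01 -1.3260e+01] w 16.0 F [-0.6  0.7 -0.9]
delta m [-0.0004 -0.0002  0.0145] roll -0.0013
```

>>> apply_moves --pt "0 0 0.007 0 -1" --pt "0 0 0.0145 0 -1" --pt "0 0 0.0145 0 -1"

```text
time_s: 7.95
ee_pos: [623.1, 221.4, 31.4]
ee_rot: [180.0, 0.1, -13.2]
force: [-0.1, 0.2, -0.3]
gripper_width: 15.8
gripper_force: 25.0
```

```bash
python3 ch.py -3 52; python3 d.py 604.4 224.8 31 -13.18
```

```text
[604.4 224.8]
t 7.95 ee [623.1 221.4  31.4] [ 1.7995e+02  7.0000e-02 -1.3200e+01] w 15.8 F [-0.1  0.2 -0.3]
delta m [-0.0189  0.001   0.0004] roll -0.0003
```

>>> apply_moves --pt "-0.005 0 0 0 -1" --pt "-0.01 0 0 0 -1" --pt "-0.01 0 0 0 -1"

```text
time_s: 8.25
ee_pos: [613.9, 224.2, 32.4]
ee_rot: [-180.0, -0.1, -13.2]
force: [3.0, -0.9, -1.8]
gripper_width: 16.3
gripper_force: 25.0
```

>>> apply_moves --pt "-0.004 0.0005 0 0 -1" --pt "-0.008 0.0005 0 0 -1" --pt "-0.008 0.0005 0 0 -1" --pt "-0.008 0.0005 0 0 -1"

```text
time_s: 8.65
ee_pos: [606.5, 225.8, 32.5]
ee_rot: [-179.9, -0.1, -13.2]
force: [4.1, 0.6, -1.1]
gripper_width: 15.8
gripper_force: 25.0
```

```bash
python3 d.py 604.4 224.8 15.7 -13.18
```

```text
t 8.65 ee [606.5 225.8  32.5] [-1.7994e+02 -9.0000e-02 -1.3190e+01] w 15.8 F [ 4.1  0.6 -1.1]
delta m [-0.0019  0.0014  0.0168] roll -0.0002
```

The spring force rises to 4 N, so the slide is pushed back about 14 mm. Lowering now.

>>> apply_moves --pt "0 0.001 0.004 0 -1" --pt "0 0.001 0.008 0 -1" --pt "0 0.001 0.012 0 -1" --pt "0 0.001 0.014 0 -1" --pt "0 0.001 0.014 0 -1"

```text
time_s: 9.15
ee_pos: [606.0, 224.4, 18.3]
ee_rot: [-180.0, -0.0, -13.2]
force: [4.1, -0.3, 4.5]
gripper_width: 16.2
gripper_force: 26.2
```

```bash
python3 d.py 605.5 224.5 15.7 -13.18
```

```text
t 9.15 ee [606.  224.4  18.3] [-1.7999e+02 -3.0000e-02 -1.3190e+01] w 16.2 F [ 4.1 -0.3  4.5]
delta m [-0.0005  0.      0.0026] roll -0.0002
```

>>> apply_moves --pt "0 0 0.001 0 -1" --pt "0 0 0.002 0 -1" --pt "0 0 0.002 0 -1"

```text
time_s: 9.45
ee_pos: [606.4, 225.0, 16.5]
ee_rot: [-179.9, -0.1, -13.2]
force: [4.2, 1.5, 4.9]
gripper_width: 16.1
gripper_force: 25.0
```

```bash
python3 d.py 605.5 224.5 15.7 -13.18
```

```text
t 9.45 ee [606.4 225.   16.5] [-1.7991e+02 -9.0000e-02 -1.3210e+01] w 16.1 F [4.2 1.5 4.9]
delta m [-0.0008  0.0007  0.0008] roll -0.0004
```

>>> apply_moves --pt "0 0 0.0005 0 -1" --pt "0.002 0 0.0005 0 -1" --pt "0.004 0 0.0005 0 -1" --pt "0.004 0 0.0005 0 -1"

```text
time_s: 9.85
ee_pos: [607.4, 224.8, 16.0]
ee_rot: [-180.0, 0.3, -13.2]
force: [-1.6, 4.6, 10.0]
gripper_width: 16.2
gripper_force: 25.0
```

```bash
python3 d.py 605.5 224.5 15.7 -13.18
```

```text
t 9.85 ee [607.4 224.8  16. ] [-179.96    0.28  -13.25] w 16.2 F [-1.6  4.6 10. ]
delta m [-0.0017  0.0008  0.0003] roll -0.0012
```

>>> apply_moves --pt "-0.001 0 0 0 -0.34" --pt "-0.001 0 0 0 -0.34" --pt "-0.001 0 0 0 -0.34" --pt "-0.001 0 -0.03 0 -0.34" --pt "-0.001 0 -0.06 0 -0.34"

```text
time_s: 10.35
ee_pos: [607.0, 223.1, 74.2]
ee_rot: [179.8, 0.3, -13.2]
force: [0.4, -0.0, -0.4]
gripper_width: 30.4
gripper_force: 0.0
```

>>> apply_moves --pt "0 0 -0.03 0 -0.34" --pt "0 0.15 -0.03 0 -0.34" --pt "0 0.25 -0.03 0 -0.34" --pt "0 0.25 -0.03 0 -0.34" --pt "0 0.25 -0.03 0 -0.34"

```text
time_s: 10.85
ee_pos: [561.4, 27.4, 104.9]
ee_rot: [180.0, 0.1, -13.2]
force: [0.5, -0.7, -0.2]
gripper_width: 29.9
gripper_force: 0.0
```

```bash
python3 - <<'E'
from h import *
import cv2
a=cams.grab_frame("side"); cv2.imwrite("pics/side6.png",a);b=cams.grab_frame("top"); cv2.imwrite("pics/top6.png",b)
c=cv2.resize(a[160:200,255:325],None,fx=8,fy=8,interpolation=cv2.INTER_CUBIC)[:, :400]
d=cv2.resize(b[175:245,165:235],None,fx=5.7,fy=5.7,interpolation=cv2.INTER_CUBIC)
c=cv2.copyMakeBorder(c,0,d.shape[0]-c.shape[0],0,0,cv2.BORDER_CONSTANT)
cv2.imwrite("pics/z6.png",np.hstack([c,d])[:, :800])
E
python3 d.py 514.1 -359.8 110 6.2
```

```text
t 10.95 ee [560.3  24.  104.8] [179.84   0.21 -13.53] w 30.2 F [ 0.3  0.5 -0. ]
delta m [ 0.0449  0.384  -0.0043] roll -0.3443
```

View pics/z6.png

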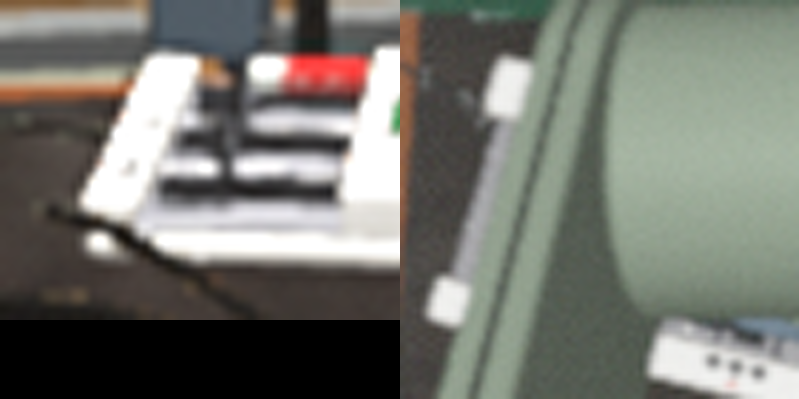

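The side view shows the red cell level in bay 1, against the housing, with the slide pushed back at its white end. Going for the green cell.

>>> apply_moves --pt "0.046 0.384 -0.004 -0.344 -0.12" --pt "0.046 0.384 -0.004 -0.344 -0.12" --pt "0.046 0.384 -0.004 -0.344 -0.12" --pt "0.046 0.384 -0.004 -0.344 -0.12" --pt "0.046 0.384 -0.004 -0.344 -0.12"

```text
time_s: 11.45
ee_pos: [535.8, -212.4, 107.5]
ee_rot: [-179.9, 0.1, 6.5]
force: [0.7, 0.7, -0.1]
gripper_width: 40.0
gripper_force: 0.0
```

```bash
python3 d.py 515 -360.5 80 6.2
```

```text
t 11.45 ee [ 535.8 -212.4  107.5] [-1.7994e+02  5.0000e-02  6.5500e+00] w 40.0 F [ 0.7  0.7 -0.1]
delta m [-0.0376  0.1448  0.0274] roll 0.0061
```

>>> apply_moves --pt "-0.038 0.145 0 0.006 -0.12" --pt "-0.038 0.145 0.005 0.006 -0.12" --pt "-0.038 0.145 0.01 0.006 -0.12" --pt "-0.038 0.145 0.027 0.006 -0.12" --pt "-0.038 0.145 0.027 0.006 -0.12"

```text
time_s: 11.95
ee_pos: [513.2, -359.5, 78.0]
ee_rot: [-179.7, 0.3, 6.0]
force: [-0.4, 0.9, -0.2]
gripper_width: 40.2
gripper_force: 0.0
```

```bash
python3 d.py 515 -360.5 15.5 6.2
```

```text
t 11.95 ee [ 513.2 -359.5   78. ] [-179.73    0.26    6.04] w 40.2 F [-0.4  0.9 -0.2]
delta m [0.002  0.0015 0.0625] roll -0.0028
```

>>> apply_moves --pt "0 0 0 0 -0.12" --pt "0 0 0.02 0 -0.12" --pt "0 0 0.03 0 -0.12" --pt "0 0 0.03 0 -0.12"

```text
time_s: 12.35
ee_pos: [514.6, -358.1, 50.1]
ee_rot: [-179.9, 0.1, 6.3]
force: [-1.0, -1.4, -0.8]
gripper_width: 40.2
gripper_force: 0.0
```

```bash
python3 d.py 515 -360.5 15.5 6.2
```

```text
t 12.35 ee [ 514.6 -358.1   50.1] [-1.7988e+02  1.3000e-01  6.2700e+00] w 40.2 F [-1.  -1.4 -0.8]
delta m [0.0002 0.0025 0.0346] roll 0.0012
```

>>> apply_moves --pt "0.0005 0.0025 0.01 0.001 -0.12" --pt "0.0005 0.0025 0.025 0.001 -0.12" --pt "0.0005 0.0025 0.0345 0.001 -0.12" --pt "0.0005 0.0025 0.0345 0.001 -0.12"

```text
time_s: 12.75
ee_pos: [515.2, -361.6, 15.3]
ee_rot: [-179.9, 0.1, 6.1]
force: [0.2, 0.7, 0.2]
gripper_width: 40.0
gripper_force: 0.0
```

>>> apply_moves --pt "0 0 0 0 -0.5" --pt "0 0 0 0 -1" --pt "0 0 0 0 -1" --pt "0 0 0 0 -1" --pt "0 0 0 0 -1" --grip_force 10

```text
time_s: 13.25
ee_pos: [515.9, -361.0, 17.3]
ee_rot: [-179.9, -0.0, 6.1]
force: [-0.4, 5.6, 4.2]
gripper_width: 16.7
gripper_force: 10.0
```

>>> apply_moves --pt "-0.006 -0.001 0 0 -1" --pt "-0.012 -0.001 0 0 -1" --pt "-0.018 -0.001 0 0 -1" --pt "-0.018 -0.001 0 0 -1" --pt "-0.018 -0.001 0 0 -1"

```text
time_s: 13.75
ee_pos: [496.5, -363.6, 17.1]
ee_rot: [180.0, 0.1, 6.1]
force: [-0.8, 0.2, 6.1]
gripper_width: 16.5
gripper_force: 10.0
```

>>> apply_moves --pt "0 0 0 0 -0.2" --pt "0 0 0 0 -0.2" --pt "0 0 0 0 -0.2"

```text
time_s: 14.05
ee_pos: [497.2, -363.2, 16.0]
ee_rot: [-180.0, 0.1, 6.1]
force: [-0.3, 1.4, -0.2]
gripper_width: 35.6
gripper_force: 0.0
```

```bash
python3 d.py 514.8 -360.3 15.5 6.2
```

```text
t 14.05 ee [ 497.2 -363.2   16. ] [-1.7998e+02  7.0000e-02  6.1200e+00] w 35.6 F [-0.3  1.4 -0.2]
delta m [ 0.0178 -0.001   0.0005] roll -0.0015
```

>>> apply_moves --pt "0.009 -0.0005 0.0005 0 -0.2" --pt "0.018 -0.001 0.0005 0 -0.2" --pt "0.018 -0.001 0.0005 0 -0.2" --pt "0.018 -0.001 0.0005 0 -0.2"

```text
time_s: 14.45
ee_pos: [516.3, -360.1, 16.0]
ee_rot: [180.0, -0.0, 6.2]
force: [0.5, -0.2, -0.3]
gripper_width: 36.6
gripper_force: 0.0
```

>>> apply_moves --pt "0 0 0 0 -0.5" --pt "0 0 0 0 -1" --pt "0 0 0 0 -1" --pt "0 0 0 0 -1" --pt "0 0 0 0 -1" --grip_force 25

```text
time_s: 14.95
ee_pos: [515.7, -360.5, 16.3]
ee_rot: [180.0, -0.0, 6.1]
force: [-0.2, -0.4, 0.6]
gripper_width: 16.6
gripper_force: 25.0
```

>>> apply_moves --pt "-0.009 0 0 0 -1" --pt "-0.018 0 0 0 -1" --pt "-0.027 0 0 0 -1" --pt "-0.036 0 0 0 -1" --pt "-0.036 0 0 0 -1"

```text
time_s: 15.45
ee_pos: [477.7, -363.8, 15.9]
ee_rot: [-179.9, 0.1, 6.1]
force: [-0.5, 0.0, -0.8]
gripper_width: 16.4
gripper_force: 25.0
```

>>> apply_moves --pt "0 0 0 0 -1" --pt "0 0 -0.03 0 -1" --pt "0 0 -0.07 0 -1" --pt "0 0 -0.11 0 -1" --pt "0 0 -0.11 0 -1"

```text
time_s: 15.95
ee_pos: [483.3, -366.4, 132.2]
ee_rot: [179.5, -0.5, 6.1]
force: [0.5, -0.2, 0.1]
gripper_width: 16.2
gripper_force: 25.0
```

```bash
python3 - <<'E'
from h import *
import cv2
a=cams.grab_frame("side"); cv2.imwrite("pics/side7.png",a)
s=env.state();p=s["ee_pos"];u=proj("side",p).astype(int);print(p,u)
w=a[u[1]-45:u[1]+25,u[0]-40:u[0]+50]
hsv=cv2.cvtColor(w,cv2.COLOR_BGR2HSV)
for n,lo,hi in(("yellow",(22,120,90),(35,255,255)),("green",(45,100,60),(80,255,255)),):
    m=cv2.inRange(hsv,lo,hi);k,l,st,ce=cv2.connectedComponentsWithStats(m)
    for i in range(1,k):
        if st[i,4]>4:print(n,st[i][:2]+[u[0]-40,u[1]-45],st[i][2:])
for o in(0,1):
  for d in(-25+4,4,25+4):print(d,proj("side",[p[0]+d*.994,p[1]+d*.107,p[2]+10]).round(1))
  break
yaw=np.radians(6.2)
for l in((-16,-21.5),(16,-21.5)):print("finger pred",proj("side",[*loc([p[0],p[1],yaw],l),p[2]]).round(1))
row=w[45-6-0,:,:].astype(int)
for v in(32,36,40):print(v+u[1]-45,[tuple(x) for x in w[v,25:65].tolist()][::1])
E
python3 d.py 610 170 110 -13.18;python3 ch.py 15 0; python3 ch.py -3 0
```

```text
[ 481.69215399 -365.24769271  129.24287088] [256 224]
yellow [242 214] [ 6 10 45]
green [270 211] [ 4  9 23]
-21 [243.4 220.2]
4 [258.8 218.6]
29 [273.8 217. ]
finger pred [248.6 231.3]
finger pred [268.6 229. ]
211 [(52, 56, 65), (52, 55, 66), (50, 54, 65), (53, 55, 64), (83, 77, 71), (88, 79, 69), (90, 81, 70), (98, 87, 76), (101, 90, 78), (100, 90, 78), (98, 88, 76), (99, 89, 76), (99, 88, 77), (100, 89, 77), (99, 88, 77), (100, 89, 77), (99, 89, 76), (100, 89, 78), (98, 88, 76), (100, 89, 77), (99, 88, 76), (98, 89, 76), (99, 88, 77), (99, 89, 77), (100, 90, 77), (99, 88, 76), (101, 90, 78), (101, 88, 79), (96, 94, 76), (88, 135, 70), (77, 157, 62), (59, 115, 49), (30, 44, 30), (25, 21, 27), (27, 27, 31), (31, 32, 33), (31, 34, 35), (35, 36, 37), (39, 40, 41), (38, 39, 40)]
215 [(48, 46, 53), (62, 109, 127), (83, 255, 255), (91, 255, 255), (89, 255, 255), (89, 255, 255), (89, 254, 255), (95, 128, 135), (101, 83, 70), (101, 87, 75), (99, 88, 76), (99, 88, 77), (99, 89, 77), (100, 88, 77), (101, 90, 78), (100, 89, 77), (100, 89, 77), (100, 89, 78), (99, 89, 76), (100, 88, 77), (98,
[... 335 characters left out ...]
4), (103, 242, 255), (72, 245, 255), (67, 243, 255), (70, 209, 237), (91, 128, 134), (101, 86, 74), (100, 85, 73), (99, 88, 77), (99, 87, 74), (101, 91, 79), (99, 88, 76), (98, 87, 76), (100, 89, 77), (100, 89, 77), (100, 89, 78), (99, 89, 76), (99, 89, 77), (100, 90, 77), (99, 87, 76), (99, 88, 76), (99, 89, 77), (101, 90, 78), (100, 89, 77), (100, 89, 78), (101, 89, 78), (103, 91, 80), (81, 93, 63), (53, 93, 46), (54, 93, 49), (53, 77, 58), (56, 62, 69), (58, 62, 74), (58, 63, 73), (60, 63, 74), (53, 58, 67), (52, 56, 65), (53, 55, 65)]
t 16.0 ee [ 481.7 -365.2  129.2] [179.72  -0.29   6.14] w 16.1 F [-0.1  0.2 -0.5]
delta m [ 0.1847 -0.5186  0.0176] roll 0.3371
[610.1 170.1]
[592.5 174.2]
```

Finger edges are at columns 248 to 269 and the cell spans 242 to 274, so the green cell's centre is about 3.5 mm ahead of the TCP.

>>> apply_moves --pt "0.185 -0.518 0.015 0.337 -1" --pt "0.185 -0.518 0.015 0.337 -1" --pt "0.185 -0.518 0.015 0.337 -1" --pt "0.185 -0.518 0.015 0.337 -1" --pt "0.185 -0.518 0.015 0.337 -1"

```text
time_s: 16.5
ee_pos: [536.7, -123.2, 117.8]
ee_rot: [-180.0, 0.2, -13.2]
force: [0.3, -0.5, 0.4]
gripper_width: 16.3
gripper_force: 25.0
```

```bash
python3 ch.py 16.5 0.8; python3 ch.py -2.5 0.8; python3 d.py 611.7 170.5 110 -13.18
```

```text
[611.7 170.5]
[593.2 174.9]
t 16.5 ee [ 536.7 -123.2  117.8] [-1.800e+02  1.600e-01 -1.321e+01] w 16.3 F [ 0.3 -0.5  0.4]
delta m [ 0.006  -0.3031  0.0078] roll -0.0004
```

>>> apply_moves --pt "0.006 -0.303 0.008 0 -1" --pt "0.006 -0.303 0.008 0 -1" --pt "0.006 -0.303 0.008 0 -1" --pt "0.006 -0.303 0.008 0 -1" --pt "0.006 -0.303 0.008 0 -1"

```text
time_s: 17.0
ee_pos: [598.4, 118.8, 111.0]
ee_rot: [179.9, 0.2, -13.2]
force: [1.2, -0.1, 0.8]
gripper_width: 16.0
gripper_force: 25.0
```

```bash
python3 d.py 611.7 170.5 75 -13.18
```

```text
t 17.0 ee [598.4 118.8 111. ] [ 1.7992e+02  1.5000e-01 -1.3170e+01] w 16.0 F [ 1.2 -0.1  0.8]
delta m [ 0.0012 -0.0534  0.0359] roll 0.0002
```

>>> apply_moves --pt "0.001 -0.053 0 0 -1" --pt "0.001 -0.053 0.015 0 -1" --pt "0.001 -0.053 0.036 0 -1" --pt "0.001 -0.053 0.036 0 -1" --pt "0.001 -0.053 0.036 0 -1"

```text
time_s: 17.5
ee_pos: [611.4, 167.9, 75.5]
ee_rot: [179.9, 0.1, -13.2]
force: [0.3, -0.3, 0.6]
gripper_width: 16.1
gripper_force: 25.0
```

```bash
python3 d.py 611.7 170.5 31.5 -13.18
```

```text
t 17.5 ee [611.4 167.9  75.5] [ 1.7992e+02  1.5000e-01 -1.3190e+01] w 16.1 F [ 0.3 -0.3  0.6]
delta m [-0.0002 -0.0026  0.044 ] roll -0.0001
```

>>> apply_moves --pt "0 -0.0025 0.01 0 -1" --pt "0 -0.0025 0.022 0 -1" --pt "0 -0.0025 0.034 0 -1" --pt "0 -0.0025 0.044 0 -1" --pt "0 -0.0025 0.044 0 -1"

```text
time_s: 18.0
ee_pos: [611.5, 170.0, 30.7]
ee_rot: [179.9, 0.2, -13.2]
force: [-0.3, -0.3, 0.1]
gripper_width: 16.1
gripper_force: 25.0
```

```bash
python3 d.py 593.2 174.9 31.5 -13.18
```

```text
t 18.0 ee [611.5 170.   30.7] [179.89   0.2  -13.2 ] w 16.1 F [-0.3 -0.3  0.1]
delta m [-0.0189 -0.0006 -0.0008] roll -0.0004
```

>>> apply_moves --pt "-0.005 0 -0.0008 0 -1" --pt "-0.01 -0.0005 -0.0008 0 -1" --pt "-0.015 -0.0005 -0.0008 0 -1" --pt "-0.019 -0.0005 -0.0008 0 -1" --pt "-0.019 -0.0005 -0.0008 0 -1"

```text
time_s: 18.5
ee_pos: [594.7, 175.4, 34.2]
ee_rot: [-180.0, -0.1, -13.2]
force: [3.6, -2.2, -1.9]
gripper_width: 16.1
gripper_force: 25.0
```

```bash
python3 d.py 593.2 174.9 15.7 -13.18
```

```text
t 18.5 ee [594.7 175.4  34.2] [-1.7998e+02 -1.1000e-01 -1.3160e+01] w 16.1 F [ 3.6 -2.2 -1.9]
delta m [-0.0014  0.0009  0.0185] roll 0.0004
```

>>> apply_moves --pt "0 0 0.004 0 -1" --pt "0 0 0.008 0 -1" --pt "0 0 0.012 0 -1" --pt "0 0 0.015 0 -1" --pt "0 0 0.015 0 -1"

```text
time_s: 19.0
ee_pos: [594.4, 175.5, 18.0]
ee_rot: [180.0, 0.0, -13.2]
force: [3.7, 0.3, -0.9]
gripper_width: 16.0
gripper_force: 25.0
```

```bash
python3 d.py 593.2 174.9 15.7 -13.18
```

```text
t 19.0 ee [594.4 175.5  18. ] [ 1.80e+02  3.00e-02 -1.32e+01] w 16.0 F [ 3.7  0.3 -0.9]
delta m [-0.001   0.0008  0.0023] roll -0.0004
```

>>> apply_moves --pt "0 0 0.001 0 -1" --pt "0 0 0.002 0 -1" --pt "0 0 0.0025 0 -1" --pt "0 0 0.0025 0 -1"

```text
time_s: 19.4
ee_pos: [594.6, 175.4, 16.3]
ee_rot: [-180.0, -0.0, -13.2]
force: [4.4, -1.1, 2.6]
gripper_width: 15.8
gripper_force: 25.0
```

>>> apply_moves --pt "0.001 0 0 0 -1" --pt "0.002 0 0 0 -1" --pt "0.003 0 0 0 -1" --pt "0.003 0 0 0 -1"

```text
time_s: 19.8
ee_pos: [597.1, 174.8, 16.3]
ee_rot: [180.0, 0.0, -13.2]
force: [2.9, 0.7, 5.6]
gripper_width: 16.2
gripper_force: 25.0
```

>>> apply_moves --pt "0.001 0 0.0005 0 -1" --pt "0.002 0 0.0005 0 -1" --pt "0.003 0 0.0005 0 -1" --pt "0.003 0 0.0005 0 -1"

```text
time_s: 20.2
ee_pos: [597.8, 174.7, 16.1]
ee_rot: [180.0, 0.3, -13.2]
force: [-3.3, 1.9, 11.0]
gripper_width: 16.3
gripper_force: 25.0
```

Contact met, as with the red cell. Releasing and backing off.

>>> apply_moves --pt "-0.002 0 0 0 -0.36" --pt "-0.002 0 0 0 -0.36" --pt "-0.002 0 0 0 -0.36" --pt "-0.002 0 -0.03 0 -0.36" --pt "-0.002 0 -0.07 0 -0.36"

```text
time_s: 20.7
ee_pos: [595.9, 173.7, 83.3]
ee_rot: [179.8, 0.4, -13.2]
force: [0.7, -0.4, 0.3]
gripper_width: 29.4
gripper_force: 0.0
```

>>> apply_moves --pt "0 0 -0.05 0 -0.36" --pt "0 0.15 -0.05 0 -0.36" --pt "0 0.25 -0.05 0 -0.36" --pt "0 0.25 -0.05 0 -0.36" --pt "0 0.25 -0.05 0 -0.36"

```text
time_s: 21.2
ee_pos: [551.4, -21.9, 135.2]
ee_rot: [180.0, 0.1, -13.2]
force: [-0.3, -0.7, -1.2]
gripper_width: 29.3
gripper_force: 0.0
```

>>> apply_moves --pt "0 0.25 0 0 -0.36" --pt "0 0.25 0 0 -0.36" --pt "0 0.25 0 0 -0.36" --pt "0 0.25 0 0 -0.36" --pt "0 0.25 0 0 -0.36"

```text
time_s: 21.7
ee_pos: [494.3, -265.3, 135.1]
ee_rot: [-180.0, 0.1, -13.2]
force: [0.5, -0.5, 0.8]
gripper_width: 29.2
gripper_force: 0.0
```

```bash
python3 - <<'E'
from h import *
import cv2
a=cams.grab_frame("side"); b=cams.grab_frame("top"); t=cv2.imread("pics/top0.png")
cv2.imwrite("pics/side8.png",a);cv2.imwrite("pics/top8.png",b)
c=cv2.resize(a[160:200,265:315],None,fx=8,fy=8,interpolation=cv2.INTER_CUBIC)
d=cv2.resize(b[180:250,165:255],None,fx=4.4,fy=4.4,interpolation=cv2.INTER_CUBIC)
e=cv2.resize(b,(400,250))
f=cv2.resize(a,(400,250))
r1=np.hstack([c,cv2.copyMakeBorder(d,0,320-d.shape[0],0,4,cv2.BORDER_CONSTANT)[:, :400]]);r2=np.hstack([f,e])
w=min(r1.shape[1],r2.shape[1]);cv2.imwrite("pics/z8.png",np.vstack([r1[:,:w],r2[:,:w]]))
E
```

```text
(no output)
```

View pics/z8.png

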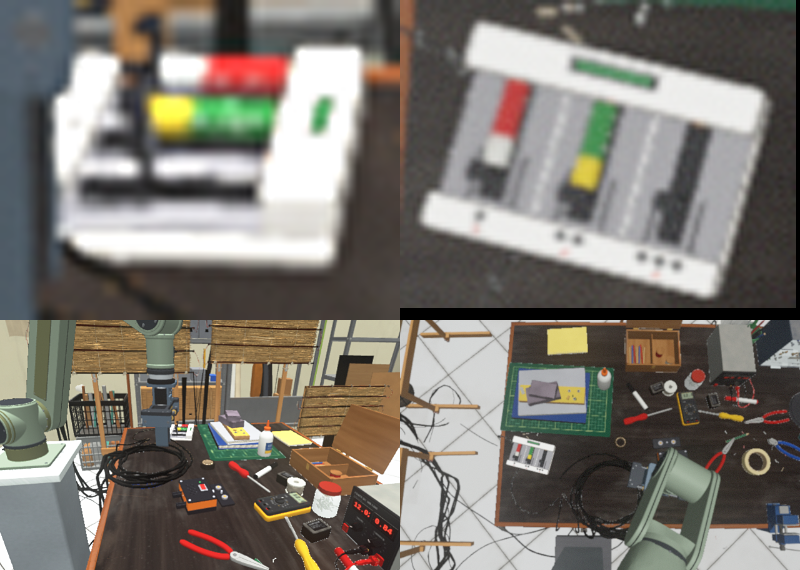

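Both cells lie level against the contact housing with their slides pushed back: red in bay 1, green in bay 2. Bay 3 is empty and the bystanders haven't moved.

>>> apply_moves --pt "0 0 0 0 -0.36" --pt "0 0 0 0 -0.36" --pt "0 0 0 0 -0.36" --pt "0 0 0 0 -0.36"

```text
time_s: 22.2
ee_pos: [496.0, -262.3, 135.6]
ee_rot: [-180.0, 0.0, -13.1]
force: [-0.1, 0.4, -0.4]
gripper_width: 29.1
gripper_force: 0.0
```

```bash
python3 -c "
from workcell import env
print(env.job_done())"
```

```text
the job is handed in; nothing more can be done
None
```

I clipped the red cell into bay 1 and then the green cell into bay 2, and handed the job in at about 22 s; in the last pictures both lie level against the contacts, with bay 3 empty and the loose items where they were.

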